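# Couple the ramekin ring to its ball mount

## Robot

A 6-joint arm with a two-finger parallel gripper is mounted at the origin on the work surface. World frame = base frame: x ahead of the robot, y to its left, z up, the work surface at z = 0. Lengths are in mm, angles in rad, forces in N, time in s.
With the tool pointing down it reaches from about 275 to 1000 mm from the base axis. Payload 8.4 kg.
Tool frame: the origin (TCP) lies midway between the tips of the shut fingers; the grasp point (between the pads) lies r.grasp_offset behind it (r.grasp_offset is the distance from the TCP to the grasp point, in mm); z points along the fingers, y is the direction in which the jaws open and shut (so a half turn about z gives the same grasp; the last joint's range is limited). The gripper opens to 85 mm and grips with 20 to 120 N. Pads are 22 mm wide; open, the fingers measure 114 mm over their backs; the gripper's body (76 mm by 85 mm) begins 54 mm behind the grasp point. The pads swing forward as they close: fully open they stand 13 mm farther back than shut.
Start: joints at [-1.311, 0.353, 1.633, -0, 1.155, -0.002], TCP at [161.761, -603.706, 231.281] pointing down, gripper open.
Joint ranges: [-2.63, 2.63], [-0.92, 2.1], [0.06, 2.66], [-1.3, 4.44], [0, 2.69], [-3.02, 3.02]. Speed limits (rad/s): [2.22, 2.22, 2.79, 3.14, 3.14, 3.14].

## Interface

Orientations are given as [roll, pitch, yaw] about the fixed x, y, z axes, in that order (R = Rz(yaw) Ry(pitch) Rx(roll)).
In Python, from rig import r gives the robot as it stands.
- The arm moves only by the tool jog_arm, never from a script. Its argument "series" is a list that holds one entry, the list of rows, each a list of 7 numbers: the shift along the tool's x, y, z in cm, then the turn, a rotation vector about the tool's x, y, z in degrees, then the finger opening in cm, from 0 to 8.54. A call has 1 to 5 rows; each row is the pose to reach, as a shift and turn from the pose commanded when the call began, along the tool's axes at that moment; what a row does not reach only later rows make up. A row lasts 1/8 s, in which the tool goes at most 62.5 mm and 10.7 degrees, less where a joint would pass 70% of its speed; a pose out of reach is approached as far as the arm can. A call with a gripper value outside its range is refused whole. The fingers move at their own pace and stop on an object; "newtons" is the grip in N (left out, the last holds). Time passes only in rows, so rows that repeat a pose let the fingers close. It gives the time, the measured TCP pose, the force and the opening at its end, in the units of the state.
- r.sense(): the state, without advancing time (a new reading comes with each control period).
- r.grab_frame(name): name is "side" or "top" or "wrist"; returns the picture (400x640x3 uint8, red, green, blue); there is no depth.
- r.calibration(name): a dict with "mtx" (3x3 intrinsics, pixels), "origin" and "attitude" of the camera in the world; the wrist camera has in their place "T_tool_cam" (4x4, takes a point from camera to tool coordinates, whose origin is the TCP and whose axes are the flange's). Camera axes: x right, y down, z forward; pixel columns grow to the right and rows downward; lengths in mm; the calibration is good to about 2 mm. The wrist camera is an equidistant fisheye: a pixel r from the principal point sees the ray r / f radians off the axis. A picture is of the moment at which its call begins: read the wrist's pose just before it. calibration takes no time and is no camera call.
- r.sign_off(): hands the job in, once; it reports no verdict.
The state is a dict: "clock": time; "qpos": joint angles; "qvel": joint speeds; "joint_efforts": joint torques, N m; "eef_pos": TCP position; "tcp_rot": TCP orientation; "contact_force": force on the tool from outside, world axes, zero at the start; "wrist_torque": the same for the moment, N m; "opening": opening from 0.0 (shut) to 1.0 (fully open).
Only numpy, scipy, OpenCV 4.12 (cv2) and the standard library are available. Lean on these libraries where they do the work, as an engineer would, in place of code of your own. Each camera call takes 0.05 s, during which the arm holds its last target.

## Task

Mount the ramekin ring on the counter's ball mount: raise the coupler's handle all the way up, then lower the coupler gently over the ball, feeling your way because the ball does not stand at the middle of its plate, until its skirt sits flat on the plate; then press the handle fully down to lock it and let go. Never force the coupler or its handle against the mount (push with no more than about 15 N), and leave the ramekin, canister, butter paddle and chip clip where they are.

Things in the scene. Friction and masses are not known exactly. Their poses are not given: they have to be found in the camera images.
- coupler: Loose aluminium coupler with ring, 0.65 to 0.87 kg, standing on the counter. Origin: centre of the underside of its hollow square skirt (52 x 52 mm outside, 55 mm high with its closed top; two feet reach 52 mm along -x); z up, +x to the ring (flat wire, 87 mm outside, 9 mm thick, level with the underside, centred 84 mm along +x), -x to the handle. It may be mounted at any yaw.
- grip (a point): Where to grasp the coupler: in the grip block on top of it, 78 mm above the origin. The block is 34 mm along the coupler's x and 28 mm along its y, from 55 to 91 mm above the underside; grasp it across y. Same axes as the coupler.
- socket (a point): Centre of the socket's mouth, at the coupler's origin. The eight-sided socket is 33 mm wide, its ceiling 45 mm above the underside; over the lowest 5 mm its four sides flare to 38 mm. Lowered over the plate's centre, its rim lands on top of the ball and jams: the moment felt shows on which side; nearly right, the sideways force shows which way to give until it drops in.
- handle (a joint): The coupler's locking handle, rad: 0 down (level, locked), 0.9 up against its stop. It stays where left (hinge friction 0.08 N m, 1 N at the knob). Hinge along the coupler's y axis, 30 mm along -x and 44 mm above its origin. Down, its toe reaches under the ball, or bars the socket if the coupler is off the ball; it clears the ball above 0.25 rad.
- knob (a point): Centre of the black ball knob, 24 mm in diameter, at the handle's end, 75 mm from the hinge: with the handle at 0 it lies 105 mm along -x and 44 mm above the coupler's origin; it rises and swings towards the coupler as the handle goes up. Pinched from above across the coupler's y, it turns between the fingers.
- mount: Steel ball mount fixed to the counter. Origin: centre of the underside of its round plate (148 mm wide, 14 mm thick). A ball 30 mm wide stands rigidly on a 14 mm stem, its centre 42 mm, its top 57 mm above the origin, and 18 mm sideways from the plate's centre in an unmeasured direction. Coupler home: underside on the plate, ball loose by 1.5 mm all round.
- ramekin: Cobalt ceramic ramekin, 86 mm wide, 48 mm high, a bystander; origin at the centre of its underside.
- canister: Clear plastic canister with a white screw lid, 98 mm wide, 124 mm high, a bystander; origin at the centre of its underside.
- paddle: Wooden butter paddle lying flat, about 225 mm long, 55 mm wide, 10 mm thick, a bystander; blade towards its +x.
- clip: Steel chip clip, about 75 mm along its y, 36 mm wide, 20 mm high, a bystander lying on the counter.
There are look-alikes about, which are no part of the job. There is more than one size of the mount; the one meant has the size given above.

How it is judged:
By the outcome, as a careful person would: the job done as asked, in the order asked, and still so for the second after the job is handed in, with the robot touching nothing.
It also fails if it takes over 72 s, if anything falls off the work surface, if the arm or the gripper's body presses on something with over 40 N, if the wrist force passes 120 N, or if a joint passes its speed limit or range.

## Working session

There is one attempt and no reset: what is moved stays moved. The work goes in short steps, Python scripts to look and compute and a tool call to move; the robot and the scene stay as the last step left them, time stands still between calls to the robot, and variables do not carry over. Pictures are saved under pics/ and viewed, and the job is handed in when it is done.

Besides the shell and the picture viewer there is one more tool, called after "Call:" as name(argument=value, ...), one argument or row to a line, values as JSON. jog_arm: Moves the arm, as the interface text tells. Its arguments: {"type":"object","properties":{"series":{"type":"array","items":{"type":"array","items":{"type":"array","items":{"type":"number"}}}},"newtons":{"type":"number"}},"required":["series"]}

```bash
ls; mkdir -p pics
python3 - <<'E'
from rig import r
import cv2,json
print(r.sense(), r.grasp_offset)
for n in ["side","top","wrist"]:
    f=r.grab_frame(n); cv2.imwrite(f"pics/{n}0.png",f[:,:,::-1]); print(n,r.calibration(n))
E
```

```text
pics
{'clock': 0.0, 'qpos': array([-1.31138931e+00,  3.53622363e-01,  1.63415317e+00, -4.36966576e-06,
        1.15521103e+00, -2.39683428e-03]), 'qvel': array([ 0.00042195,  0.00052052,  0.00194149, -0.00080761,  0.00085585,
        0.00016993]), 'joint_efforts': array([-3.28417635e-03, -6.05262208e+01, -3.42069983e+01, -1.30739531e-04,
        9.11899551e-03, -1.98966501e-05]), 'eef_pos': array([ 161.63958063, -603.22945628,  230.56964909]), 'tcp_rot': array([-3.14019874e+00,  6.54282963e-07,  2.61805623e-01]), 'contact_force': array([-0.64986498, -0.3984236 , -0.12870077]), 'wrist_torque': array([-0.02381754,  0.02341102, -0.01541447]), 'opening': 1.0005646057031943} 18.700000000000003
side {'mtx': array([[458.10745564,   0.        , 325.21109367],
       [  0.        , 458.10745564, 202.23271097],
       [  0.        ,   0.        ,   1.        ]]), 'origin': array([ 397.52370514, -784.70970144,  930.82216453]), 'attitude': array([-2.37062542, -0.0052934 , -0.24025063])}
top {'mtx': array([[373.22887905,   0.        , 318.91267612],
       [  0.        , 373.22887905, 195.59934623],
       [  0.        ,   0.        ,   1.        ]]), 'origin': array([ 499.16524335,   19.31782274, 1112.6436695 ]), 'attitude': array([-3.04384245, -0.01921267, -1.59432667])}
wrist {'mtx': array([[309.70691629,   0.        , 319.85223781],
       [  0.        , 309.70691629, 200.62540121],
       [  0.        ,   0.        ,   1.        ]]), 'T_tool_cam': array([[ 2.67279859e-04, -9.44978353e-01, -3.27132758e-01,
         8.47994916e+01],
       [ 9.99999948e-01,  3.12422512e-04, -8.54474684e-05,
         6.81949023e-01],
       [ 1.82949646e-04, -3.27132718e-01,  9.44978387e-01,
        -1.41390366e+02],
       [ 0.00000000e+00,  0.00000000e+00,  0.00000000e+00,
         1.00000000e+00]])}
```

View pics/top0.png

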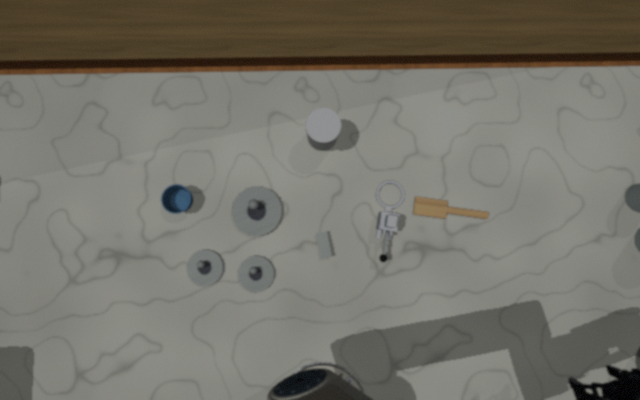

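View pics/side0.png

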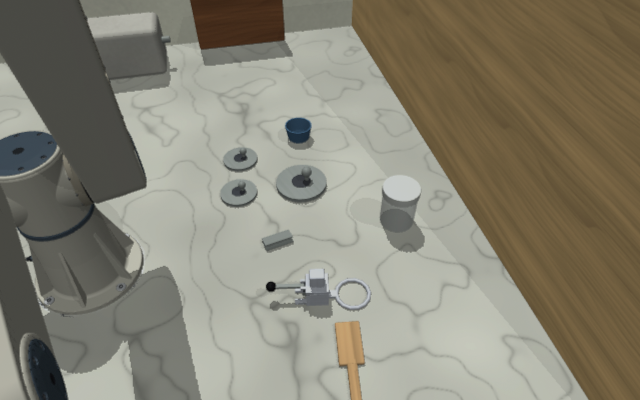

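View pics/wrist0.png

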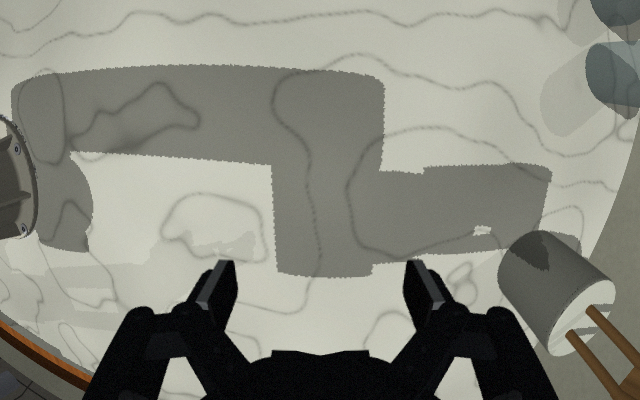

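```bash
cat > h.py <<'E'
from rig import r
import cv2,numpy as np
from scipy.spatial.transform import Rotation as R
def cam(n,st=None):
    c=r.calibration(n)
    if n=="wrist":
        st=st or r.sense(); T=np.eye(4);T[:3,:3]=R.from_euler('xyz',st['tcp_rot']).as_matrix();T[:3,3]=st['eef_pos']
        T=T@c['T_tool_cam']; return c['mtx'],T[:3,:3],T[:3,3]
    return c['mtx'],R.from_euler('xyz',c['attitude']).as_matrix(),np.array(c['origin'])
def ray(n,px,C=None):
    K,A,o=C or cam(n); x=(px[0]-K[0,2])/K[0,0];y=(px[1]-K[1,2])/K[1,1]
    if n=="wrist":
        th=np.hypot(x,y); s=np.sin(th)/max(th,1e-9); d=np.array([x*s,y*s,np.cos(th)])
    else: d=np.array([x,y,1.])
    return o,A@d
def at(n,px,z,C=None):
    o,d=ray(n,px,C); return o+d*(z-o[2])/d[2]
def proj(n,P,C=None):
    K,A,o=C or cam(n); p=A.T@(np.asarray(P,float)-o)
    if n=="wrist":
        rr=np.hypot(p[0],p[1]);th=np.arctan2(rr,p[2]);v=p[:2]/max(rr,1e-9)*th
    else: v=p[:2]/p[2]
    return v*K[0,0]+K[:2,2]
def shot(n,name,box=None,k=1):
    st=r.sense(); C=cam(n,st); f=r.grab_frame(n)[:,:,::-1]
    cv2.imwrite(f"pics/{name}_full.png",f)
    crop(f,name,box,k)
    np.savez(f"pics/{name}.npz",pos=st['eef_pos'],rot=st['tcp_rot']); return C
def crop(f,name,box,k):
    if box: x0,y0,x1,y1=box; f=f[y0:y1,x0:x1]
    cv2.imwrite(f"pics/{name}.png",cv2.resize(f,None,fx=k,fy=k,interpolation=cv2.INTER_CUBIC))
def camof(name):
    d=np.load(f"pics/{name}.npz"); return cam("wrist",{'eef_pos':d['pos'],'tcp_rot':d['rot']})
def st():
    s=r.sense(); print('t',round(s['clock'],3),'tcp',s['eef_pos'].round(1),'rot',np.degrees(s['tcp_rot']).round(2),'F',s['contact_force'].round(1),'M',s['wrist_torque'].round(2),'op',round(s['opening']*85.4,1))
E
python3 - <<'E'
from h import *
t=cv2.imread('pics/top0.png');s=cv2.imread('pics/side0.png')
crop(t,'t1',(360,170,440,270),6);crop(t,'t2',(180,170,300,300),4.5);crop(s,'s1',(255,255,385,325),6);crop(s,'s2',(210,130,340,220),6)
for nm,px in [('big',(257,211)),('s1',(205,268)),('s2',(256,273))]:print(nm,at('top',px,14))
for a,b in [((232,211),(283,211)),((187,268),(224,268)),((238,273),(275,273))]: print(np.linalg.norm(at('top',a,14)-at('top',b,14)))
E
```

```text
big [564.89516365 178.57564772  14.        ]
s1 [403.59330643 329.39659683  14.        ]
s2 [385.62413643 182.78179045  14.        ]
149.34598778245936
106.20688308233952
106.61925896671546
```

View pics/t1.png

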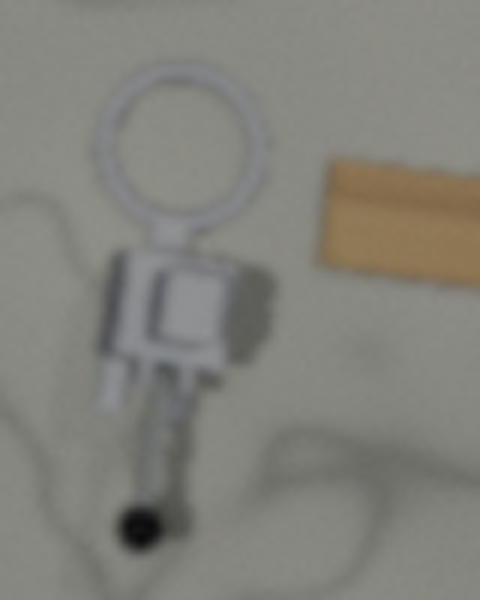

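View pics/t2.png

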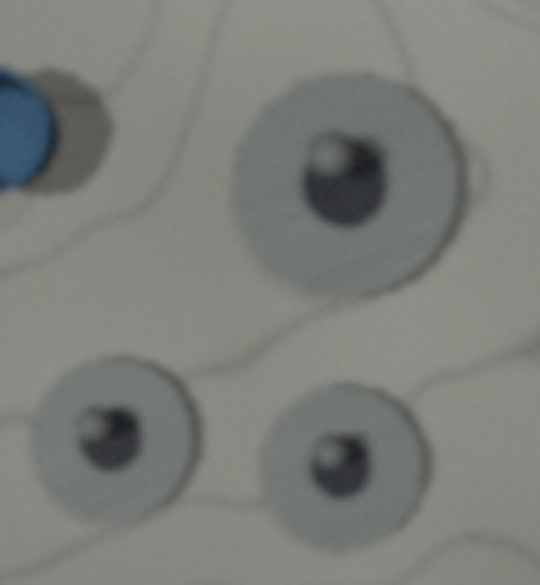

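View pics/s1.png

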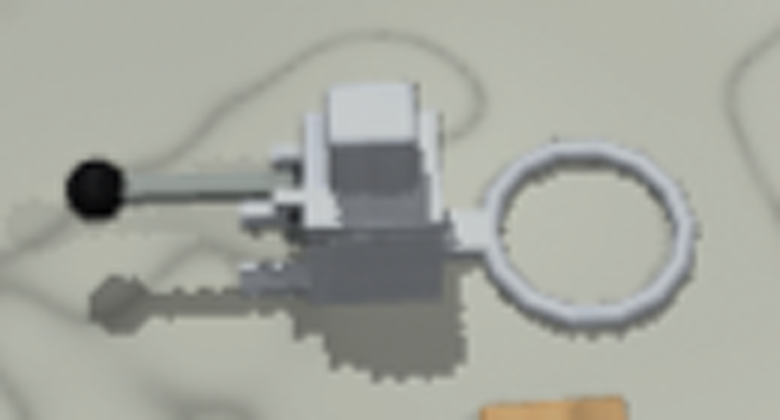

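View pics/s2.png

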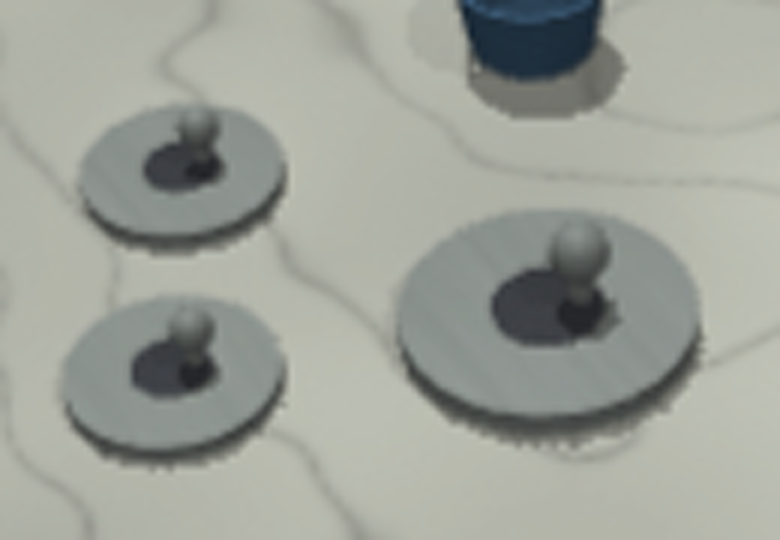

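Run:
```python
from h import *
T=lambda x,y:(x/6+360,y/6+170); S=lambda x,y:(x/6+255,y/6+255)
pc=at('top',(350/4.5+180,186/4.5+170),14); b=at('top',(329/4.5+180,155/4.5+170),42)
bs=at('side',(580/6+210,252/6+130),42); ps=at('side',(549/6+210,313/6+130),14)
print('plate',pc,ps,'ball',b,bs, b-pc, bs-ps)
g=at('top',T(193,307),91);gs=at('side',S(371,112),91); print('grip',g,gs)
rg=at('top',T(182,146),9); rs=at('side',S(590,232),7);print('ring',rg,rs)
k=at('top',T(140,527),44);ks=at('side',S(96,190),44);print('knob',k,ks)
for a,c in ((rg,k),(rs,ks)): d=a-c;print(np.degrees(np.arctan2(d[1],d[0])),np.linalg.norm(d[:2]))
for a,c in ((rg,g),(rs,gs)): d=a-c;print(np.degrees(np.arctan2(d[1],d[0])),np.linalg.norm(d[:2]))
```

```text
plate [563.86428834 176.30608273  14.        ] [566.40347321 174.55344494  14.        ] ball [582.27634673 185.48901105  42.        ] [584.43982118 183.69677748  42.        ] [18.41205839  9.18292832 28.        ] [18.03634798  9.14333254 28.        ]
grip [ 524.08349397 -201.92735335   91.        ] [ 525.30946544 -203.63487148   91.        ]
ring [ 606.06377656 -217.61118624    9.        ] [ 608.81114289 -221.24349526    7.        ]
knob [ 421.92920846 -182.47703089   44.        ] [ 422.42596537 -181.63215525   44.        ]
-10.802584388707388 187.45652306846324
-11.998219853409905 190.54787497319995
-10.830516702584811 83.46705546380258
-11.90792329977164 85.33811439906941
```

```bash
cat >> h.py <<'E'
def go(P,yaw=None,rpy=None):
    """print shift (cm) / rotvec (deg) in tool axes from measured pose to world TCP P, tool-down yaw deg"""
    s=r.sense(); A=R.from_euler('xyz',s['tcp_rot']); sh=A.inv().apply(np.asarray(P,float)-s['eef_pos'])/10
    B=R.from_euler('xyz',[180,0,yaw],degrees=True) if yaw is not None else A
    print('shift',sh.round(2),'turn',np.degrees((A.inv()*B).as_rotvec()).round(1))
CY=-11.3; CO=np.array([524.7,-202.7,0.])
def cp(x,y,z,yaw=CY,o=CO): return o+R.from_euler('z',yaw,degrees=True).apply([x,y,z])
E
python3 - <<'E'
from h import *
print(cp(-105,0,44)); go(cp(-105,0,44)+[0,0,110],CY)
for n,px,z in [('ramekin',(177,198),48),('can',(323,126),124),('clip',(325,245),15)]: print(n,at('top',px,z))
E
```

```text
[ 421.73546085 -182.12565485   44.        ]
shift [ 36.02 -33.95   7.71] turn [-0.1  0.  26.3]
ramekin [604.95532946 400.15987734  48.        ]
can [785.04311392 -17.50331851 124.        ]
clip [461.07875669 -18.65775981  15.        ]
```

Call:
jog_arm(
  series=[
    [[4.5,-4.2,0.9,0,0,5,6],[9,-8.5,1.9,0,0,10,6],[13.5,-12.7,2.9,0,0,15,6],[18,-17,3.8,0,0,20,6],[22.5,-21.2,4.8,0,0,26.3,6]],
  ],
)

```text
clock: 0.78
eef_pos: [324.6, -339.6, 183.2]
tcp_rot: [3.141, -0.0, -0.201]
contact_force: [1.4, 0.4, -0.4]
opening: 0.701
```

Run:
```python
from h import *
st();go(cp(-105,0,44)+[0,0,110],CY)
```

```text
t 0.775 tcp [ 324.6 -339.6  183.2] rot [ 1.7999e+02 -3.0000e-02 -1.1520e+01] F [ 1.4  0.4 -0.4] M [ 0.03 -0.04 -0.02] op 59.9
shift [  6.38 -17.37   2.92] turn [ 0.  -0.  -0.2]
```

Call:
jog_arm(
  series=[
    [[2.1,-5.7,1,0,0,0,6],[4.2,-11.5,2,0,0,0,6],[6.4,-17.4,2.9,0,0,0,6],[6.4,-17.4,2.9,0,0,0,6]],
  ],
)

```text
clock: 1.27
eef_pos: [422.0, -179.7, 153.8]
tcp_rot: [-3.141, 0.001, -0.192]
contact_force: [-0.7, 0.9, 1.3]
opening: 0.706
```

Run:
```python
from h import *
C=shot('wrist','w1')
st();go(cp(-105,0,44)+[0,0,-18.7],CY)
for P in [(-105,0,44),(84,0,9),(0,0,91),(17,14,91),(17,-14,91),(-17,14,91),(-17,-14,91)]: print(P,proj('wrist',cp(*P),C).round(1))
```

```text
t 1.325 tcp [ 421.3 -181.4  154. ] rot [-1.7999e+02  5.0000e-02 -1.1050e+01] F [ 0.6 -0.   0.7] M [ 0.02 -0.05 -0.06] op 60.3
shift [ 0.07  0.07 12.87] turn [-0.   0.   0.2]
(-105, 0, 44) [322.2 198.2]
(84, 0, 9) [323.4 -10.9]
(0, 0, 91) [323.9  66.8]
(17, 14, 91) [302.2  41.6]
(17, -14, 91) [345.8  42. ]
(-17, 14, 91) [302.   92.5]
(-17, -14, 91) [345.3  92.9]
```

View pics/w1.png

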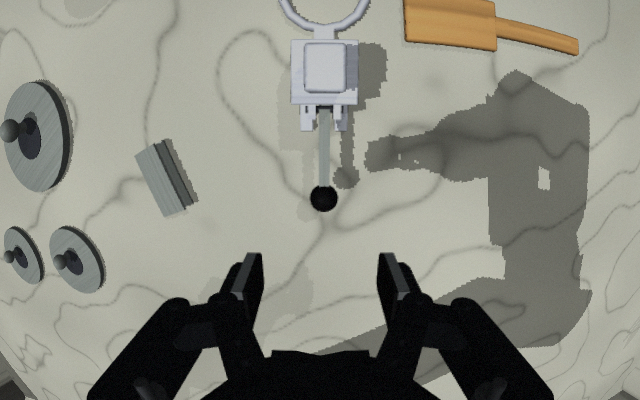

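The knob is at (323,199) against a predicted (322,198), and the block is at (325,67), so the estimate is good. Next I descend and pinch the knob.

Call:
jog_arm(
  series=[
    [[0,-0.1,5,0,0,0,5],[0,-0.1,10,0,0,0,5],[0,-0.1,12.8,0,0,0,5],[0,-0.1,12.8,0,0,0,5]],
  ],
  newtons=20,
)

```text
clock: 1.82
eef_pos: [418.9, -182.7, 25.0]
tcp_rot: [-3.141, 0.004, -0.199]
contact_force: [0.7, -0.1, -0.6]
opening: 0.587
```

Call:
jog_arm(
  series=[
    [[0,0,0,0,0,0,2],[0,0,0,0,0,0,2],[0,0,0,0,0,0,2],[0,0,0,0,0,0,2]],
  ],
  newtons=20,
)

```text
clock: 2.33
eef_pos: [421.7, -182.6, 27.1]
tcp_rot: [3.141, -0.002, -0.197]
contact_force: [0.7, -1.2, 1.0]
opening: 0.263
```

Run:
```python
from h import *
C=shot('wrist','w2')
st()
import numpy as np
for th in (.2,.4,.6,.8,.9,.95): print(th, (7.5*(1-np.cos(th))).round(2),(-7.5*np.sin(th)).round(2))
```

```text
t 2.375 tcp [ 421.7 -182.5   27. ] rot [ 1.7997e+02 -1.1000e-01 -1.1300e+01] F [ 2.2 -1.7  1. ] M [-0.31 -0.24 -0.03] op 22.3
0.2 0.15 -1.49
0.4 0.59 -2.92
0.6 1.31 -4.23
0.8 2.27 -5.38
0.9 2.84 -5.87
0.95 3.14 -6.1
```

View pics/w2.png

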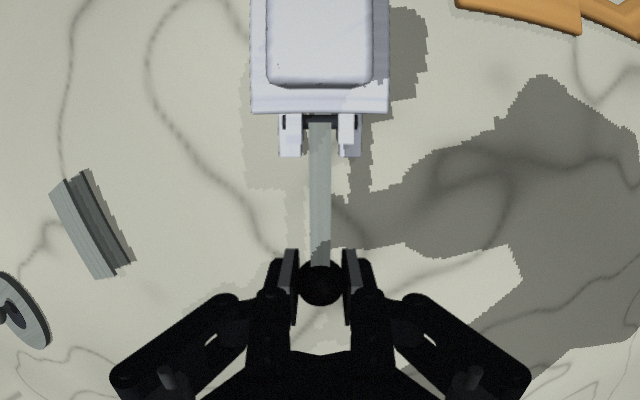

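Call:
jog_arm(
  series=[
    [[0.04,0,-0.75,0,0,0,2],[0.15,0,-1.49,0,0,0,2],[0.33,0,-2.2,0,0,0,2],[0.59,0,-2.92,0,0,0,2],[0.92,0,-3.6,0,0,0,2]],
  ],
)

```text
clock: 3.0
eef_pos: [429.6, -183.8, 62.7]
tcp_rot: [-3.141, 0.001, -0.197]
contact_force: [0.2, -0.6, -2.8]
opening: 0.263
```

Run:
```python
from h import *
st(); go(cp(-30-75*np.cos(.75),0,44+75*np.sin(.75)-18.7),CY)
```

```text
t 3.0 tcp [ 429.6 -183.8   62.7] rot [-1.7999e+02  6.0000e-02 -1.1300e+01] F [ 0.2 -0.6 -2.8] M [-0.09  0.04 -0.07] op 22.5
shift [ 1.21 -0.01 -1.37] turn [-0.   0.1  0. ]
```

Call:
jog_arm(
  series=[
    [[0.39,0,-0.64,0,0,0,2],[0.85,0,-1.23,0,0,0,2],[1.35,0,-1.78,0,0,0,2],[1.63,0,-2.04,0,0,0,2],[1.63,0,-2.04,0,0,0,2]],
  ],
)

```text
clock: 3.62
eef_pos: [446.3, -187.2, 83.1]
tcp_rot: [-3.142, -0.0, -0.197]
contact_force: [-1.8, 1.4, 1.7]
opening: 0.269
```

Call:
jog_arm(
  series=[
    [[0.14,0,-0.12,0,0,0,2],[0.28,0,-0.24,0,0,0,2],[0.28,0,-0.24,0,0,0,2]],
  ],
)

```text
clock: 4.0
eef_pos: [448.8, -187.7, 85.2]
tcp_rot: [-3.142, -0.0, -0.197]
contact_force: [-1.8, 1.3, -0.4]
opening: 0.265
```

Run:
```python
from h import *
st(); p=r.sense()['eef_pos']+[0,0,18.7]; q=R.from_euler('z',-CY,degrees=True).apply(p-CO); print(q, np.arctan2(q[2]-44,-30-q[0]))
C=shot('side','s3',(255,235,385,325),6)
```

```text
t 4.0 tcp [ 448.8 -187.7   85.2] rot [-179.99   -0.    -11.3 ] F [-1.8  1.3 -0.4] M [0.27 0.19 0.03] op 22.6
[-77.37890367  -0.1786529  103.90419769] 0.9016219296843129
```

View pics/s3.png

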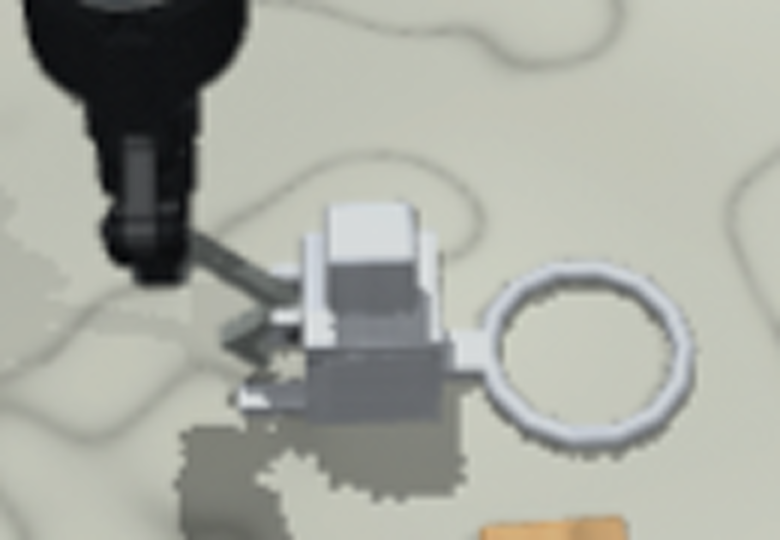

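Call:
jog_arm(
  series=[
    [[0.1,0,-0.08,0,0,0,2],[0.16,0,-0.12,0,0,0,2],[0.16,0,-0.12,0,0,0,2]],
  ],
)

```text
clock: 4.42
eef_pos: [450.3, -188.0, 86.4]
tcp_rot: [-3.142, 0.0, -0.197]
contact_force: [-2.3, 2.1, -0.7]
opening: 0.259
```

Run:
```python
from h import *
st(); p=r.sense()['eef_pos']+[0,0,17.3]; q=R.from_euler('z',-CY,degrees=True).apply(p-CO); print(q, np.arctan2(q[2]-44,-30-q[0]))
```

```text
t 4.425 tcp [ 450.3 -188.    86.4] rot [-180.     0.   -11.3] F [-2.3  2.1 -0.7] M [ 0.3   0.28 -0.  ] op 22.1
[-75.85218235  -0.17224008 103.73071628] 0.9160956567127456
```

Call:
jog_arm(
  series=[
    [[0.1,0,-0.08,0,0,0,2],[0.16,0,-0.12,0,0,0,2],[0.16,0,-0.12,0,0,0,2]],
  ],
)

```text
clock: 4.8
eef_pos: [451.6, -188.4, 87.4]
tcp_rot: [3.142, 0.0, -0.197]
contact_force: [-2.2, 0.0, -2.7]
opening: 0.262
```

Run:
```python
from h import *
st(); C=shot('side','s4',(255,235,385,325),6);C=shot('wrist','w4')
```

```text
t 4.8 tcp [ 451.6 -188.4   87.4] rot [ 1.7999e+02  2.0000e-02 -1.1300e+01] F [-2.2  0.  -2.7] M [ 0.05  0.46 -0.02] op 22.4
```

View pics/s4.png

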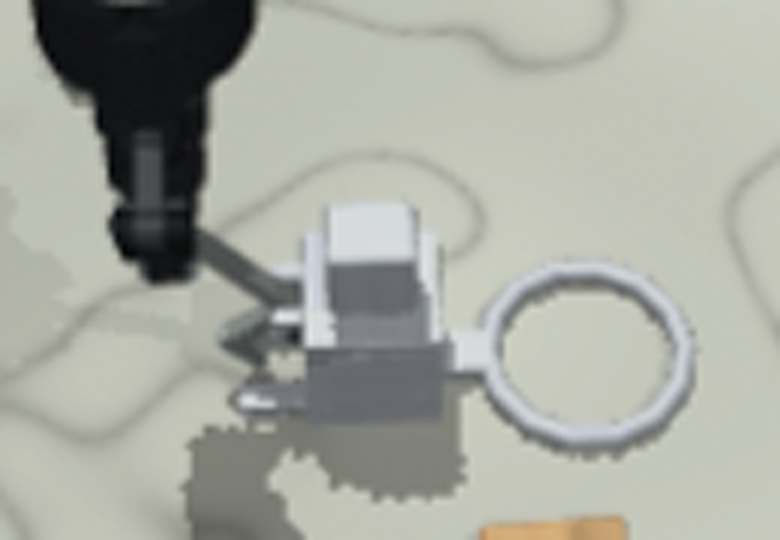

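View pics/w4.png

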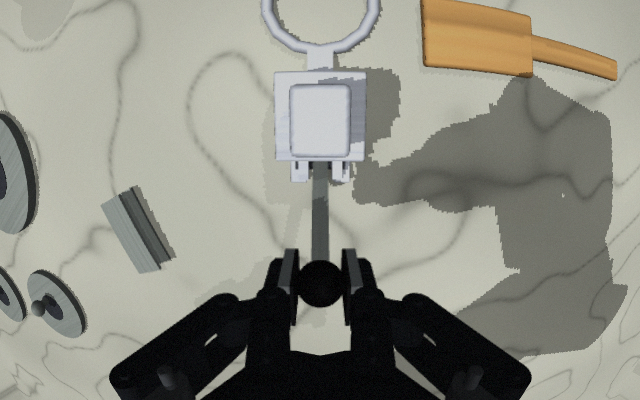

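Call:
jog_arm(
  series=[
    [[0,0,0,0,0,0,5],[0,0,0,0,0,0,5],[0,0,0,0,0,0,6],[-1,0,-4,0,0,0,6],[-2,0,-8,0,0,0,6]],
  ],
)

```text
clock: 5.52
eef_pos: [431.9, -184.3, 168.3]
tcp_rot: [-3.141, 0.001, -0.197]
contact_force: [1.4, -0.2, -0.5]
opening: 0.703
```

Run:
```python
from h import *
st(); C=shot('side','s5',(255,235,385,325),6);C=shot('wrist','w5')
for th in (.8,.85,.9): print(th,proj('wrist',cp(-30-75*np.cos(th),0,44+75*np.sin(th)),C), proj('side',cp(-30-75*np.cos(th),0,44+75*np.sin(th))))
for P in [(0,0,91),(17,14,91),(17,-14,91),(-17,14,91),(-17,-14,91)]: print(P,proj('wrist',cp(*P),C).round(1))
```

```text
t 5.525 tcp [ 431.9 -184.3  168.3] rot [-1.7999e+02  5.0000e-02 -1.1300e+01] F [ 1.4 -0.2 -0.5] M [-0.07 -0.01  0.03] op 60.0
0.8 [318.30972634 199.7212417 ] [279.13477345 272.7846503 ]
0.85 [318.2895444  197.25907885] [280.3124092  272.06603954]
0.9 [318.26950376 194.50056142] [281.55460079 271.38087741]
(0, 0, 91) [318.3  86.4]
(17, 14, 91) [298.4  63.2]
(17, -14, 91) [338.2  63.2]
(-17, 14, 91) [298.7 110.1]
(-17, -14, 91) [337.9 110. ]
```

View pics/s5.png

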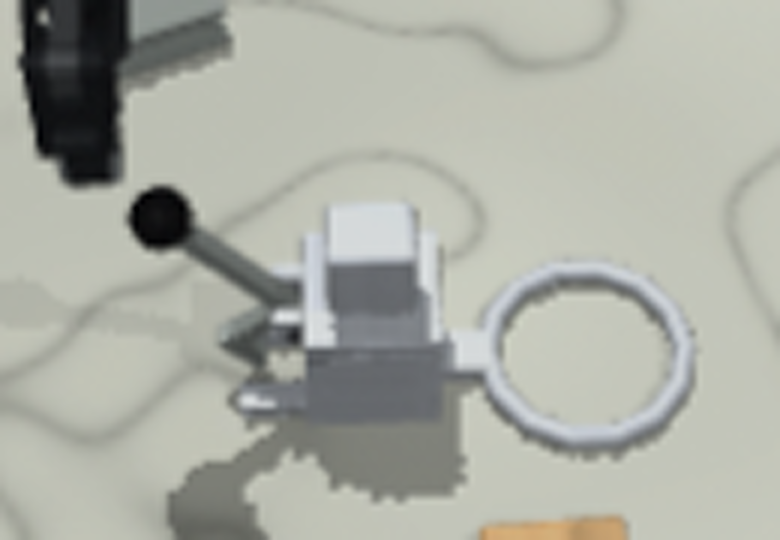

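View pics/w5.png

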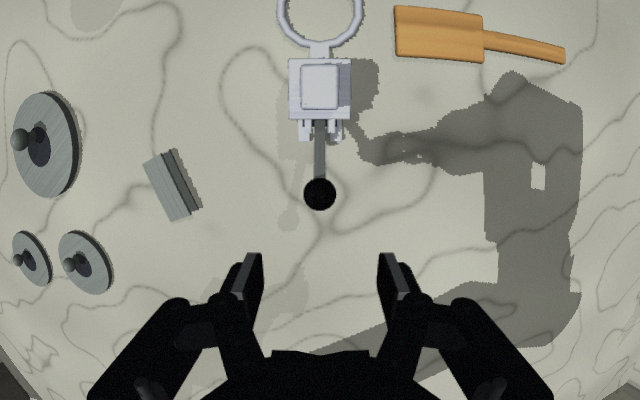

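Handle is fully up: the side view shows the knob at (281.7,271.2), matching 0.9 rad. Now I grasp the block.

Run:
```python
from h import *
st(); go(cp(0,-0.7,60),CY)
```

```text
t 5.625 tcp [ 433.8 -185.2  171.2] rot [179.93  -0.34 -11.31] F [ 0.2 -0.1  0.2] M [ 0.01 -0.01  0.02] op 59.8
shift [ 9.190e+00 -1.000e-02  1.118e+01] turn [ 0.1 -0.3 -0. ]
```

Call:
jog_arm(
  series=[
    [[4.6,0,0,0,0,0,5.5],[9.2,0,0,0,0,0,5.5],[9.2,0,4,0,0,0,5.5],[9.2,0,8.5,0,0,0,5.5],[9.2,0,8.5,0,0,0,5.5]],
  ],
)

```text
clock: 6.25
eef_pos: [519.9, -201.4, 79.3]
tcp_rot: [-3.14, 0.007, -0.197]
contact_force: [-0.6, -0.4, 0.6]
opening: 0.646
```

Run:
```python
from h import *
st(); go(cp(0,-0.7,60),CY);C=shot('wrist','w6');st()
```

```text
t 6.25 tcp [ 519.9 -201.4   79.3] rot [-179.93    0.39  -11.3 ] F [-0.6 -0.4  0.6] M [ 0.    0.04 -0.03] op 55.1
shift [0.51 0.1  1.93] turn [-0.1  0.4  0. ]
t 6.3 tcp [ 521.4 -202.    81.5] rot [-179.96    0.19  -11.3 ] F [-0.1  0.1  0.1] M [0.04 0.03 0.02] op 55.2
```

View pics/w6.png

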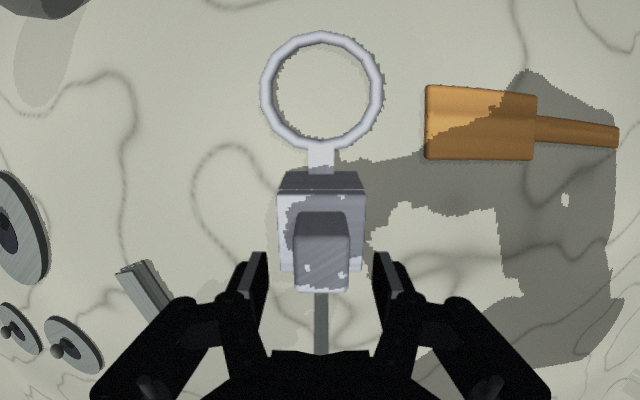

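Aligned: the block is at x≈321, centred between the pads. Lower the last 2 cm and grip.

Call:
jog_arm(
  series=[
    [[0.2,0.05,1,0,0,0,5.5],[0.3,0.05,2,0,0,0,5.5],[0.3,0.05,2,0,0,0,5.5],[0.3,0.05,2,0,0,0,5.5]],
  ],
)

```text
clock: 6.8
eef_pos: [525.4, -203.6, 62.9]
tcp_rot: [3.142, -0.0, -0.197]
contact_force: [0.3, 0.0, -0.9]
opening: 0.646
```

Run:
```python
from h import *
st(); go(cp(0,-0.7,60),CY)
```

```text
t 6.8 tcp [ 525.4 -203.6   62.9] rot [ 1.80e+02 -2.00e-02 -1.13e+01] F [ 0.3  0.  -0.9] M [ 0.05 -0.01 -0.  ] op 55.2
shift [-0.09 -0.01  0.29] turn [ 0. -0. -0.]
```

Call:
jog_arm(
  series=[
    [[0,0,0.25,0,0,0,2.5],[0,0,0.25,0,0,0,2.5],[0,0,0.25,0,0,0,2.5],[0,0,0.25,0,0,0,2.5],[0,0,0.25,0,0,0,2.5]],
  ],
  newtons=60,
)

```text
clock: 7.42
eef_pos: [525.3, -203.4, 60.2]
tcp_rot: [-3.141, -0.0, -0.197]
contact_force: [0.7, 3.2, 3.4]
opening: 0.32
```

Call:
jog_arm(
  series=[
    [[0,0,-1,0,0,0,2.5],[0,0,-3,0,0,0,2.5],[0,0,-6,0,0,0,2.5],[0,0,-9,0,0,0,2.5],[0,0,-9,0,0,0,2.5]],
  ],
)

```text
clock: 8.05
eef_pos: [526.3, -204.2, 151.8]
tcp_rot: [3.141, -0.004, -0.197]
contact_force: [0.1, -0.3, -9.1]
opening: 0.317
```

Run:
```python
from h import *
C=shot('wrist','w7');C=shot('side','s7',(235,185,405,315),4.5);st()
```

```text
t 8.15 tcp [ 524.5 -203.4  149.2] rot [-1.800e+02  7.000e-02 -1.131e+01] F [-0.4  0.4 -8.5] M [ 0.04 -0.04  0.08] op 27.1
```

View pics/w7.png

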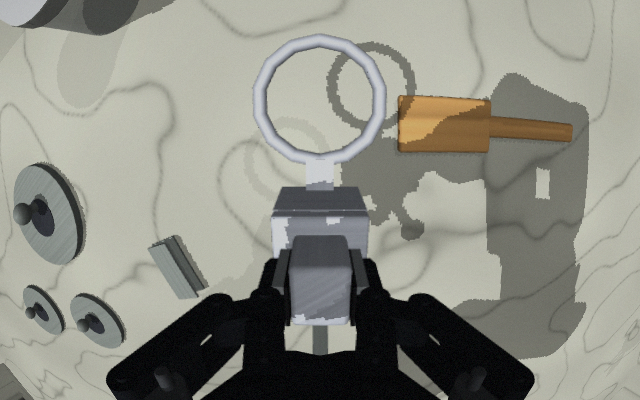

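View pics/s7.png

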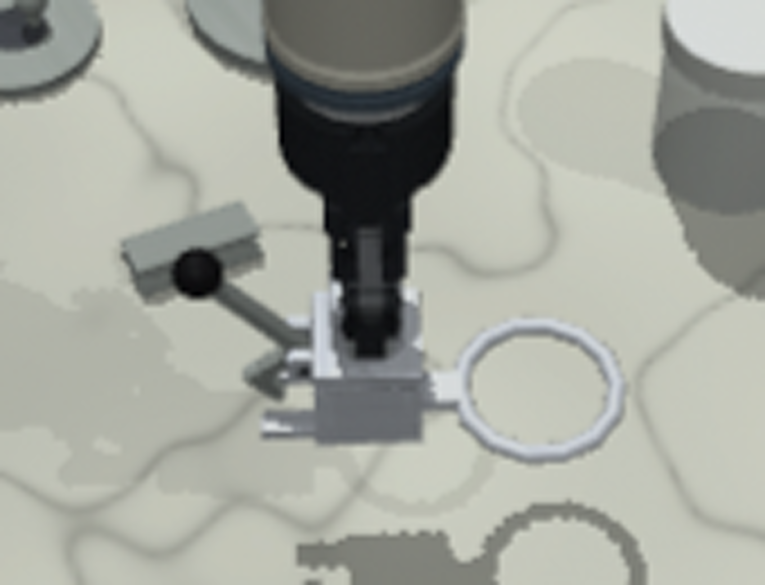

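Run:
```python
from h import *
st(); go([583,75,150],CY)
C=camof('w7'); d=np.load('pics/w7.npz')
for x in (82,84,86): print(proj('wrist',d['pos']+R.from_euler('xyz',d['rot']).apply([x,0,60-4.5]),C))
print(proj('wrist',d['pos']+R.from_euler('xyz',d['rot']).apply([17,0,-31]),C))
```

```text
t 8.15 tcp [ 524.5 -203.4  149.2] rot [-1.800e+02  7.000e-02 -1.131e+01] F [-0.4  0.4 -8.5] M [ 0.04 -0.04  0.08] op 27.1
shift [  0.28 -28.44  -0.08] turn [-0.   0.1 -0. ]
[319.11910027 102.22055435]
[319.11906914  99.07496265]
[319.11908879  95.92901408]
[318.55933026 268.53558492]
```

Call:
jog_arm(
  series=[
    [[0.05,-4,0,0,0,0,2.5],[0.1,-9.5,0,0,0,0,2.5],[0.15,-15,0,0,0,0,2.5],[0.2,-20.5,0,0,0,0,2.5],[0.25,-25,0,0,0,0,2.5]],
  ],
)

```text
clock: 8.78
eef_pos: [575.6, 43.1, 148.0]
tcp_rot: [3.141, 0.003, -0.197]
contact_force: [-0.3, 0.0, -7.5]
opening: 0.316
```

Call:
jog_arm(
  series=[
    [[0,-2,0,0,0,0,2.5],[0,-3.5,0,0,0,0,2.5],[0,-3.5,0,0,0,0,2.5],[0,-3.5,0,0,0,0,2.5]],
  ],
)

```text
clock: 9.28
eef_pos: [583.2, 74.4, 149.7]
tcp_rot: [3.141, 0.001, -0.198]
contact_force: [0.3, 0.0, -8.1]
opening: 0.317
```

Run:
```python
from h import *
C=shot('wrist','w8');C=shot('side','s8',(200,100,400,250),4);C=shot('top','t8',(220,170,320,260),7);st()
```

```text
t 9.425 tcp [583.4  74.5 150.1] rot [ 1.7999e+02  1.0000e-02 -1.1370e+01] F [ 0.2  0.  -8.4] M [-0.05 -0.05 -0.01] op 27.0
```

View pics/w8.png

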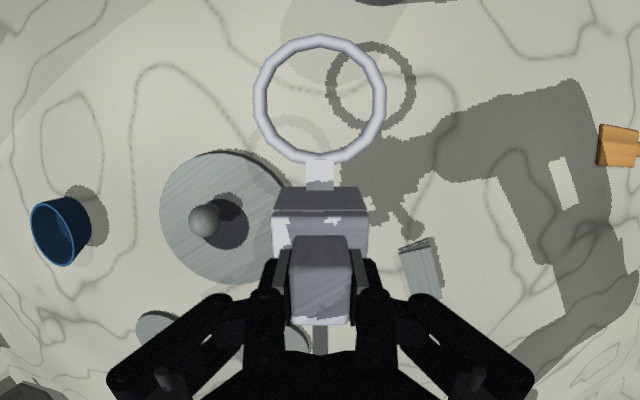

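View pics/s8.png

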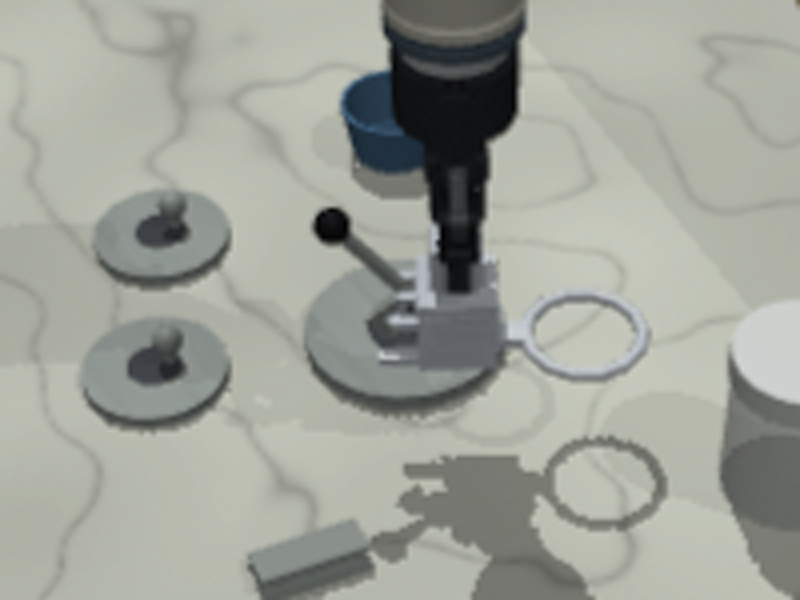

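Run:
```python
from h import *
f=cv2.imread('pics/w8_full.png'); crop(f,'w8c',(180,190,260,260),9)
```

```text
(no output)
```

View pics/w8c.png

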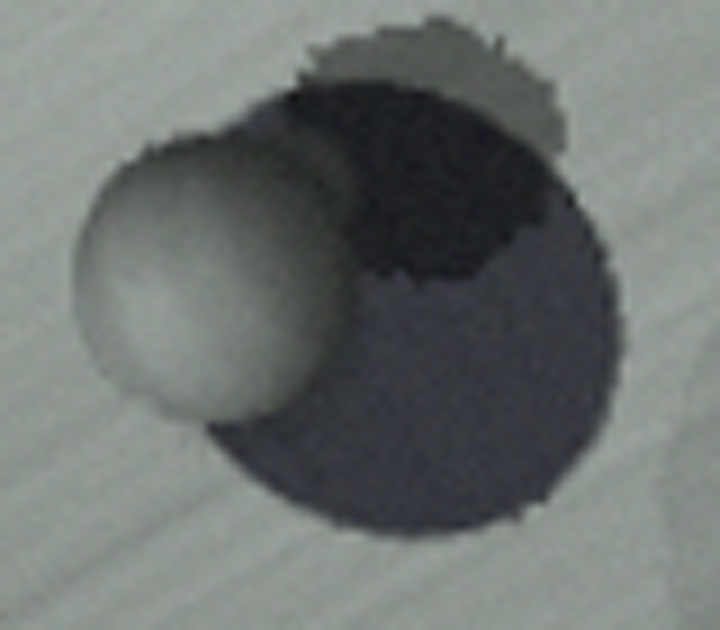

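Run:
```python
from h import *
C=camof('w8'); b=at('wrist',(203.9,220.8),42,C); p=at('wrist',(405/9+180,308/9+190),14,C); print(b,p,b-p)
print('edges', [at('wrist',(x/9+180,y/9+190),14,C).round(1) for x,y in ((622,330),(410,535))])
go([b[0],b[1],150],CY)
print([proj('wrist',r.sense()['eef_pos']+R.from_euler('xyz',r.sense()['tcp_rot']).apply([x,y,55.5]),C).round(1) for x,y in ((40.5,0),(127.5,0),(84,43.5),(84,-43.5))])
print([proj('wrist',b+R.from_euler('z',a,degrees=True).apply([15,0,0]),C).round(1) for a in (0,90,180,270)])
```

```text
[583.4879049  182.18879291  42.        ] [566.36864227 174.67498843  14.        ] [17.11926263  7.51380448 28.        ]
edges [array([559.2, 150.5,  14. ]), array([538.7, 183.3,  14. ])]
shift [-2.120e+00 -1.056e+01  1.000e-02] turn [ 0.   0.  -0.1]
[array([318.9, 166.1]), array([319. ,  31.1]), array([387.7, 100.3]), array([250.3, 100.3])]
[array([198.9, 205.7]), array([190. , 223.4]), array([209. , 235.4]), array([218.4, 218. ])]
```

Call:
jog_arm(
  series=[
    [[-0.7,-3.5,0,0,0,0,2.5],[-1.5,-7.5,0,0,0,0,2.5],[-2.17,-10.67,0,0,0,-0.1,2.5],[-2.17,-10.67,2.3,0,0,-0.1,2.5],[-2.17,-10.67,2.3,0,0,-0.1,2.5]],
  ],
)

```text
clock: 10.05
eef_pos: [581.7, 183.7, 125.6]
tcp_rot: [3.14, 0.003, -0.195]
contact_force: [-0.9, 0.1, -8.3]
opening: 0.32
```

Call:
jog_arm(
  series=[
    [[0,0,0,0,0,0,2.5],[0,0,0,0,0,0,2.5]],
  ],
)

```text
clock: 10.3
eef_pos: [583.9, 183.9, 128.0]
tcp_rot: [-3.141, -0.001, -0.196]
contact_force: [0.4, 1.1, -8.0]
opening: 0.318
```

Run:
```python
from h import *
st(); go([582.7,183.2,120],CY);C=shot('wrist','w9');C=shot('side','s9',(240,110,380,220),5.5)
```

```text
t 10.3 tcp [583.9 183.9 128. ] rot [-1.7996e+02 -7.0000e-02 -1.1250e+01] F [ 0.4  1.1 -8. ] M [-0.01 -0.05  0.01] op 27.1
shift [-0.11  0.09  0.8 ] turn [-0.  -0.1  0.1]
```

View pics/s9.png

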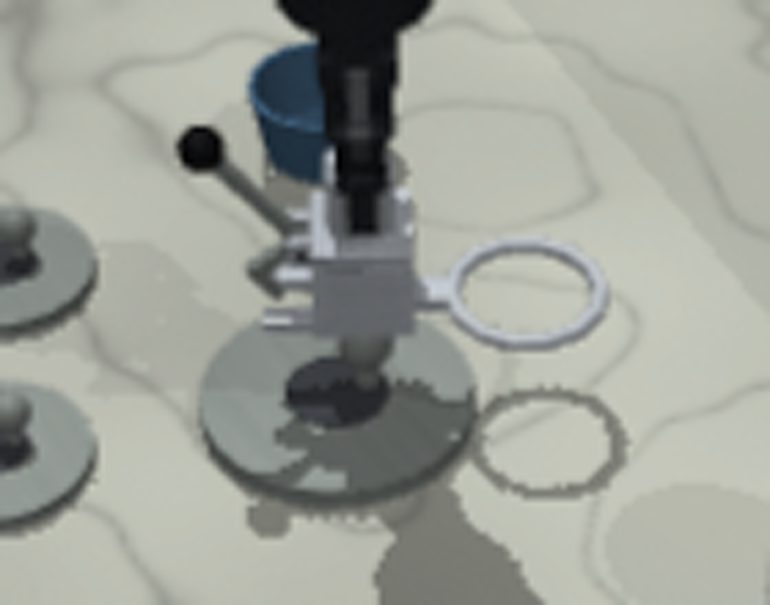

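Coupler hangs level with the ball top at its mouth. I lower it slowly, checking the force.

Call:
jog_arm(
  series=[
    [[-0.05,0.05,0.4,0,0,0,2.5],[-0.1,0.08,0.8,0,0,0,2.5],[-0.1,0.08,0.8,0,0,0,2.5]],
  ],
)

```text
clock: 10.78
eef_pos: [581.6, 183.6, 118.5]
tcp_rot: [3.141, 0.001, -0.195]
contact_force: [-0.4, 0.3, -7.7]
opening: 0.319
```

Call:
jog_arm(
  series=[
    [[0,0,0.3,0,0,0,2.5],[0,0,0.3,0,0,0,2.5]],
  ],
)

```text
clock: 11.02
eef_pos: [581.9, 183.7, 115.8]
tcp_rot: [3.141, 0.0, -0.195]
contact_force: [-0.2, -0.1, -7.7]
opening: 0.321
```

Run:
```python
from h import *
st()
```

```text
t 11.025 tcp [581.9 183.7 115.8] rot [ 1.7999e+02  2.0000e-02 -1.1200e+01] F [-0.2 -0.1 -7.7] M [-0.08 -0.05 -0.04] op 27.4
```

Call:
jog_arm(
  series=[
    [[0.05,0.04,0.2,0,0,0,2.5],[0.05,0.04,0.4,0,0,0,2.5],[0.05,0.04,0.4,0,0,0,2.5]],
  ],
)

```text
clock: 11.4
eef_pos: [582.3, 183.2, 111.9]
tcp_rot: [3.141, 0.0, -0.196]
contact_force: [-0.9, 0.2, -8.0]
opening: 0.316
```

Run:
```python
from h import *
st()
```

```text
t 11.4 tcp [582.3 183.2 111.9] rot [ 1.7999e+02  2.0000e-02 -1.1200e+01] F [-0.9  0.2 -8. ] M [ 0.03 -0.01 -0.02] op 27.0
```

Call:
jog_arm(
  series=[
    [[0,0,0.2,0,0,0,2.5],[0,0,0.4,0,0,0,2.5],[0,0,0.4,0,0,0,2.5]],
  ],
)

```text
clock: 11.78
eef_pos: [582.3, 183.2, 107.9]
tcp_rot: [3.141, 0.0, -0.196]
contact_force: [0.0, -0.1, -7.7]
opening: 0.317
```

Call:
jog_arm(
  series=[
    [[0,0,0.2,0,0,0,2.5],[0,0,0.4,0,0,0,2.5],[0,0,0.4,0,0,0,2.5]],
  ],
)

```text
clock: 12.15
eef_pos: [582.3, 183.2, 103.8]
tcp_rot: [3.141, 0.0, -0.195]
contact_force: [-0.6, -0.8, -7.7]
opening: 0.316
```

Run:
```python
from h import *
st()
```

```text
t 12.15 tcp [582.3 183.2 103.8] rot [ 1.7999e+02  2.0000e-02 -1.1200e+01] F [-0.6 -0.8 -7.7] M [-0.01  0.02  0.04] op 27.0
```

Call:
jog_arm(
  series=[
    [[0,0,0.2,0,0,0,2.5],[0,0,0.4,0,0,0,2.5],[0,0,0.6,0,0,0,2.5],[0,0,0.6,0,0,0,2.5]],
  ],
)

```text
clock: 12.65
eef_pos: [582.5, 183.2, 97.9]
tcp_rot: [3.142, -0.0, -0.195]
contact_force: [-0.5, -0.0, -9.1]
opening: 0.322
```

Run:
```python
from h import *
st()
```

```text
t 12.65 tcp [582.5 183.2  97.9] rot [180.   -0.  -11.2] F [-0.5 -0.  -9.1] M [-0.02 -0.04  0.01] op 27.5
```

Call:
jog_arm(
  series=[
    [[0,0,0.3,0,0,0,2.5],[0,0,0.6,0,0,0,2.5],[0,0,0.9,0,0,0,2.5],[0,0,0.9,0,0,0,2.5]],
  ],
)

```text
clock: 13.15
eef_pos: [582.5, 183.2, 88.8]
tcp_rot: [3.141, 0.0, -0.195]
contact_force: [-0.4, -0.1, -8.5]
opening: 0.315
```

Call:
jog_arm(
  series=[
    [[0,0,0.3,0,0,0,2.5],[0,0,0.6,0,0,0,2.5],[0,0,0.9,0,0,0,2.5],[0,0,0.9,0,0,0,2.5]],
  ],
)

```text
clock: 13.65
eef_pos: [582.5, 183.2, 79.8]
tcp_rot: [3.142, 0.0, -0.196]
contact_force: [1.8, -0.2, -9.1]
opening: 0.314
```

Run:
```python
from h import *
st();C=shot('side','s10',(240,110,380,220),5.5)
```

```text
t 13.65 tcp [582.5 183.2  79.8] rot [ 1.80e+02  1.00e-02 -1.12e+01] F [ 1.8 -0.2 -9.1] M [-0.06 -0.23 -0.04] op 26.8
```

View pics/s10.png

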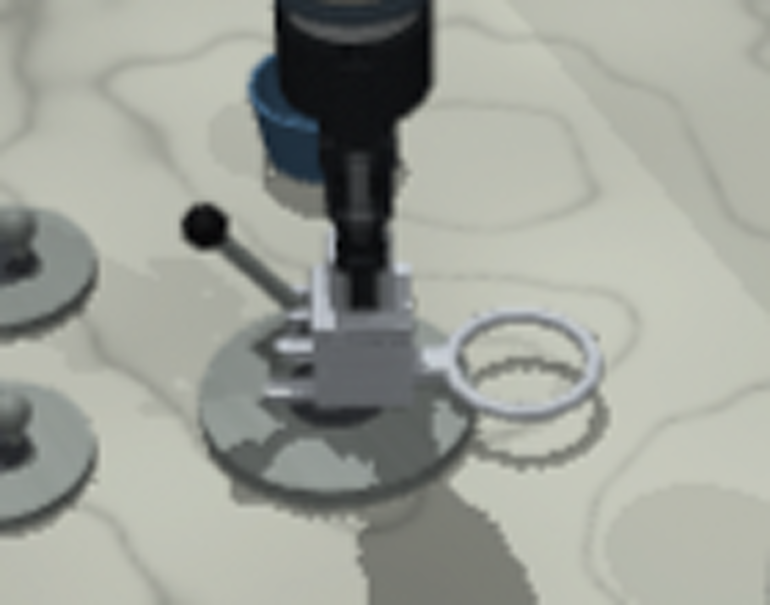

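Call:
jog_arm(
  series=[
    [[0.07,0,0.2,0,0,0,2.5],[0.07,0,0.4,0,0,0,2.5],[0.07,0,0.4,0,0,0,2.5]],
  ],
)

```text
clock: 14.08
eef_pos: [582.8, 183.0, 75.8]
tcp_rot: [3.141, 0.001, -0.196]
contact_force: [-0.2, 0.0, -7.7]
opening: 0.318
```

Call:
jog_arm(
  series=[
    [[0,0,0.1,0,0,0,2.5],[0,0,0.2,0,0,0,2.5],[0,0,0.2,0,0,0,2.5]],
  ],
)

```text
clock: 14.45
eef_pos: [583.2, 183.1, 74.2]
tcp_rot: [-3.142, -0.0, -0.196]
contact_force: [-1.4, -0.5, -5.7]
opening: 0.317
```

Run:
```python
from h import *
st()
```

```text
t 14.45 tcp [583.2 183.1  74.2] rot [-1.80e+02 -1.00e-02 -1.12e+01] F [-1.4 -0.5 -5.7] M [-0.09  0.15 -0.  ] op 27.1
```

Call:
jog_arm(
  series=[
    [[0,0,0.06,0,0,0,2.5],[0,0,0.06,0,0,0,2.5],[0,0,0.06,0,0,0,2.5]],
  ],
)

```text
clock: 14.82
eef_pos: [583.4, 183.3, 74.2]
tcp_rot: [-3.141, -0.0, -0.195]
contact_force: [-3.8, -0.1, 6.7]
opening: 0.317
```

Run:
```python
from h import *
st();C=shot('side','s11',(240,110,380,220),5.5);C=shot('wrist','w11')
```

```text
t 14.825 tcp [583.4 183.3  74.2] rot [-1.7998e+02 -3.0000e-02 -1.1200e+01] F [-3.8 -0.1  6.7] M [-0.29  0.78 -0.13] op 27.1
```

View pics/s11.png

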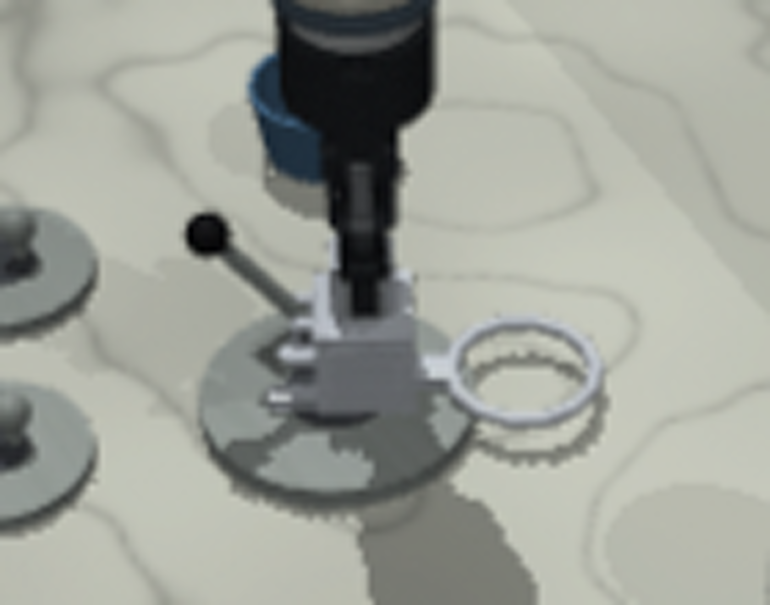

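View pics/w11.png

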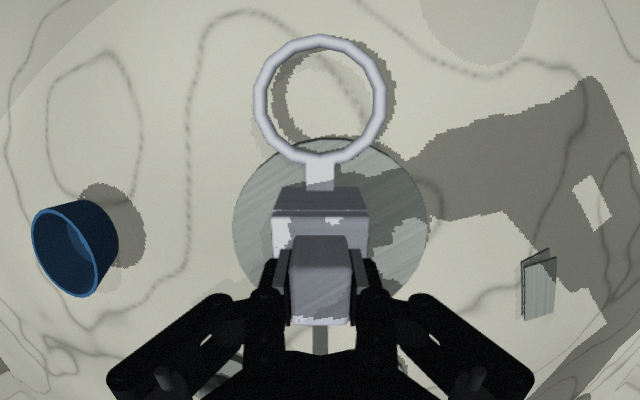

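Seated at TCP 74.2, which is exactly 14 + 60.2. Ease off and release.

Call:
jog_arm(
  series=[
    [[0,0,-0.06,0,0,0,2.5],[0,0,-0.06,0,0,0,4.5],[0,0,-0.06,0,0,0,5.5],[0,0,-0.06,0,0,0,5.5]],
  ],
  newtons=20,
)

```text
clock: 15.42
eef_pos: [583.5, 183.2, 74.2]
tcp_rot: [-3.141, -0.001, -0.196]
contact_force: [-1.0, 0.4, 0.2]
opening: 0.645
```

Call:
jog_arm(
  series=[
    [[0,0,-3,0,0,0,5.5],[0,0,-8,0,0,0,5.5],[-5,0,-9,0,0,0,5.5],[-8,0,-9,0,0,0,5.5],[-8,0,-9,0,0,0,5.5]],
  ],
)

```text
clock: 16.05
eef_pos: [503.0, 198.9, 164.4]
tcp_rot: [3.141, 0.0, -0.194]
contact_force: [0.1, 0.1, -0.2]
opening: 0.646
```

Run:
```python
from h import *
C=shot('wrist','w12');C=shot('side','s12',(240,110,380,220),5.5);st()
o=np.array([583.2,183.2,14])
for th in (.9,): print(th,proj('wrist',cp(-30-75*np.cos(th),0,44+75*np.sin(th),-11.2,o),C))
print(proj('wrist',cp(0,0,91,-11.2,o),C),proj('side',cp(84,0,9,-11.2,o)),proj('side',cp(0,0,91,-11.2,o)))
```

```text
t 16.15 tcp [505.3 198.9 164.4] rot [-1.7997e+02 -6.0000e-02 -1.1180e+01] F [1.7 0.9 0.5] M [-0.04 -0.04  0.02] op 54.8
0.9 [278.25420809 153.15925829]
[305.81240607 155.57064689] [335.17612359 176.26167464] [305.73333855 155.380456  ]
```

View pics/s12.png

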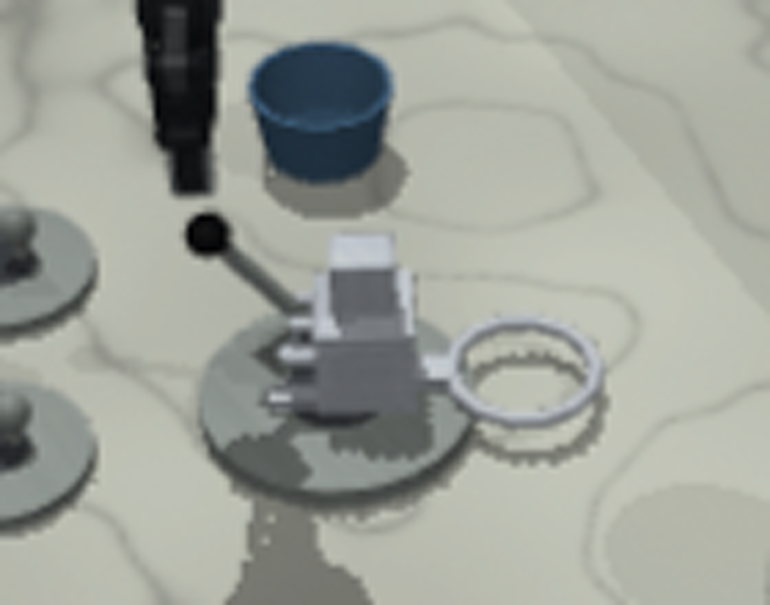

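View pics/w12.png

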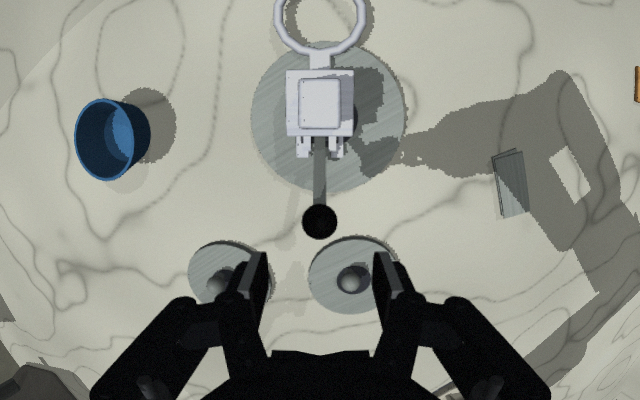

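Run:
```python
from h import *
C=camof('w12'); o=np.array([583.2,183.2,14])
for th in (.8,.9):print(proj('wrist',cp(-30-75*np.cos(th),0,44+75*np.sin(th),-11.2,o),C), proj('side',cp(-30-75*np.cos(th),0,44+75*np.sin(th),-11.2,o)))
print(proj('wrist',cp(0,0,91,-11.2,o),C))
st();go(cp(-30-75*np.cos(.9),0,44+75*np.sin(.9)-18.7,-11.2,o),-11.2)
```

```text
[318.83022818 226.05513868] [275.99327182 154.22807398]
[318.80528126 221.29763375] [277.90709013 152.7964941 ]
[318.9566195  102.51104746]
t 16.15 tcp [505.3 198.9 164.4] rot [-1.7997e+02 -6.0000e-02 -1.1180e+01] F [1.7 0.9 0.5] M [-0.04 -0.04  0.02] op 54.8
shift [0.28 0.03 6.64] turn [-0.  -0.1  0. ]
```

Everything matches (knob predicted (318.8,221.3), seen (320,221), still at 0.9). Pinch the knob.

Call:
jog_arm(
  series=[
    [[0.3,0.05,3.5,0,0,0,5],[0.3,0.05,6.6,0,0,0,5],[0.3,0.05,6.6,0,0,0,5],[0.3,0.05,6.6,0,0,0,5]],
  ],
  newtons=20,
)

```text
clock: 16.65
eef_pos: [508.6, 197.7, 98.8]
tcp_rot: [-3.141, -0.001, -0.196]
contact_force: [-0.1, 0.2, 0.7]
opening: 0.583
```

Call:
jog_arm(
  series=[
    [[0,0,0,0,0,0,2],[0,0,0,0,0,0,2],[0,0,0,0,0,0,2],[0,0,0,0,0,0,2]],
  ],
)

```text
clock: 17.15
eef_pos: [507.7, 198.0, 98.6]
tcp_rot: [-3.141, -0.0, -0.196]
contact_force: [-2.3, 4.3, 5.6]
opening: 0.261
```

Run:
```python
from h import *
st();o=np.array([583.2,183.2,14])
for th in (.7,.5,.35,.2,.1,0):go(cp(-30-75*np.cos(th),0,44+75*np.sin(th)-18.7,-11.2,o),-11.2)
for th in (.7,.5,.35,.2,.1,0):print(7.5*(np.cos(.9)-np.cos(th)),7.5*(np.sin(.9)-np.sin(th)))
```

```text
t 17.15 tcp [507.7 198.   98.6] rot [-1.7995e+02 -2.0000e-02 -1.1210e+01] F [-2.3  4.3  5.6] M [0.62 0.37 0.03] op 22.3
shift [-1.04 -0.01  1.1 ] turn [-0.1 -0.  -0. ]
shift [-1.89 -0.01  2.34] turn [-0.1 -0.  -0. ]
shift [-2.35 -0.01  3.36] turn [-0.1 -0.  -0. ]
shift [-2.65 -0.01  4.44] turn [-0.1 -0.  -0. ]
shift [-2.77 -0.01  5.18] turn [-0.1 -0.  -0. ]
shift [-2.8  -0.01  5.93] turn [-0.1 -0.  -0. ]
-1.0742416426036807 1.043319167923443
-1.9197944521478127 2.279260282674603
-2.383220584325359 3.3032182662902407
-2.688424571779329 4.384931841243167
-2.8004564775552105 5.126201197354915
-2.8379252379700173 5.874951822206126
```

Call:
jog_arm(
  series=[
    [[-0.55,-0.04,0.5,0,0,0,2],[-1.05,-0.04,1.05,0,0,0,2],[-1.5,-0.04,1.65,0,0,0,2],[-1.9,-0.04,2.28,0,0,0,2],[-1.9,-0.04,2.28,0,0,0,2]],
  ],
)

```text
clock: 17.77
eef_pos: [488.5, 201.5, 74.5]
tcp_rot: [3.141, 0.001, -0.195]
contact_force: [0.3, 1.2, -1.4]
opening: 0.262
```

Run:
```python
from h import *
st();o=np.array([583.2,183.2,14])
for th in (.4,.2,.1,0):go(cp(-30-75*np.cos(th),0,44+75*np.sin(th)-18.7,-11.2,o),-11.2)
```

```text
t 17.775 tcp [488.5 201.5  74.5] rot [ 1.7996e+02  4.0000e-02 -1.1180e+01] F [ 0.3  1.2 -1.4] M [ 0.07 -0.17  0.01] op 22.4
shift [-0.26 -0.05  0.6 ] turn [0. 0. 0.]
shift [-0.71 -0.05  2.03] turn [0. 0. 0.]
shift [-0.82 -0.05  2.78] turn [0. 0. 0.]
shift [-0.85 -0.05  3.52] turn [0. 0. 0.]
```

Call:
jog_arm(
  series=[
    [[-0.26,-0.02,0.6,0,0,0,2],[-0.5,-0.02,1.3,0,0,0,2],[-0.71,-0.02,2.0,0,0,0,2],[-0.8,-0.02,2.5,0,0,0,2],[-0.8,-0.02,2.5,0,0,0,2]],
  ],
)

```text
clock: 18.4
eef_pos: [480.8, 203.3, 49.7]
tcp_rot: [3.141, 0.001, -0.195]
contact_force: [-0.5, -1.6, -1.0]
opening: 0.264
```

Run:
```python
from h import *
st();o=np.array([583.2,183.2,14])
for th in (.1,0):go(cp(-30-75*np.cos(th),0,44+75*np.sin(th)-18.7,-11.2,o),-11.2)
```

```text
t 18.4 tcp [480.8 203.3  49.7] rot [ 1.7997e+02  4.0000e-02 -1.1200e+01] F [-0.5 -1.6 -1. ] M [-0.14 -0.   -0.01] op 22.6
shift [-0.03 -0.01  0.29] turn [ 0.  0. -0.]
shift [-0.07 -0.02  1.04] turn [ 0.  0. -0.]
```

Call:
jog_arm(
  series=[
    [[-0.04,0,0.35,0,0,0,2],[-0.06,0,0.75,0,0,0,2],[-0.06,0,0.75,0,0,0,2]],
  ],
)

```text
clock: 18.77
eef_pos: [480.4, 203.5, 42.5]
tcp_rot: [3.141, 0.0, -0.195]
contact_force: [-1.3, -0.1, -0.5]
opening: 0.26
```

Call:
jog_arm(
  series=[
    [[0,0,0.15,0,0,0,2],[0,0,0.25,0,0,0,2],[0,0,0.25,0,0,0,2]],
  ],
)

```text
clock: 19.15
eef_pos: [480.5, 203.5, 40.2]
tcp_rot: [3.142, 0.0, -0.196]
contact_force: [-1.9, -0.3, 0.1]
opening: 0.264
```

Run:
```python
from h import *
st()
```

```text
t 19.15 tcp [480.5 203.5  40.2] rot [ 1.80e+02  1.00e-02 -1.12e+01] F [-1.9 -0.3  0.1] M [-0.02  0.15 -0.02] op 22.6
```

Call:
jog_arm(
  series=[
    [[0,0,0.1,0,0,0,2],[0,0,0.1,0,0,0,2]],
  ],
)

```text
clock: 19.4
eef_pos: [480.5, 203.5, 39.2]
tcp_rot: [3.142, 0.0, -0.195]
contact_force: [-2.2, -0.3, 0.9]
opening: 0.261
```

Call:
jog_arm(
  series=[
    [[0,0,0.1,0,0,0,2],[0,0,0.1,0,0,0,2]],
  ],
)

```text
clock: 19.65
eef_pos: [480.6, 203.5, 38.6]
tcp_rot: [-3.142, -0.0, -0.196]
contact_force: [-3.4, -0.1, 5.9]
opening: 0.263
```

Run:
```python
from h import *
st()
```

```text
t 19.65 tcp [480.6 203.5  38.6] rot [-180.    -0.   -11.2] F [-3.4 -0.1  5.9] M [-0.23  0.5   0.01] op 22.4
```

Call:
jog_arm(
  series=[
    [[0,0,0.03,0,0,0,2],[0,0,0.03,0,0,0,2],[0,0,0.03,0,0,0,2]],
  ],
)

```text
clock: 20.02
eef_pos: [480.6, 203.5, 38.5]
tcp_rot: [-3.142, -0.0, -0.196]
contact_force: [-5.0, -1.4, 9.0]
opening: 0.261
```

Call:
jog_arm(
  series=[
    [[0,0,0,0,0,0,4],[0,0,0,0,0,0,5.5],[0,0,0,0,0,0,5.5]],
  ],
)

```text
clock: 20.4
eef_pos: [480.8, 203.6, 37.9]
tcp_rot: [-3.141, -0.0, -0.195]
contact_force: [-0.1, -0.7, -0.0]
opening: 0.642
```

Call:
jog_arm(
  series=[
    [[0,0,-3,0,0,0,6],[-0.5,0,-8,0,0,0,6],[-1,0,-13,0,0,0,6],[-1,0,-13,0,0,0,6]],
  ],
)

```text
clock: 20.9
eef_pos: [473.0, 206.6, 171.7]
tcp_rot: [-3.137, -0.006, -0.195]
contact_force: [0.8, -0.1, -0.1]
opening: 0.703
```

Run:
```python
from h import *
C=shot('wrist','w13');shot('side','s13',(240,110,380,220),5.5);st()
o=np.array([583.2,183.2,14])
for th in (0,.03,.06,.1):
  P=cp(-30-75*np.cos(th),0,44+75*np.sin(th),-11.2,o);print(th,proj('wrist',P,C),proj('side',P))
for P in ((0,0,91),(84,0,9)): print(proj('wrist',cp(*P,-11.2,o),C),proj('side',cp(*P,-11.2,o)))
```

```text
t 21.0 tcp [470.8 205.5 168.1] rot [-1.7997e+02 -5.0000e-02 -1.1200e+01] F [-0.9 -0.7 -0.9] M [-0.03  0.06 -0.02] op 60.4
0 [321.62567065 189.34537591] [269.35704659 168.97146684]
0.03 [321.62741131 190.06329147] [269.304111   168.38038468]
0.06 [321.62934788 190.71618653] [269.27486646 167.78776456]
0.1 [321.63224378 191.48191882] [269.27292107 166.99613705]
[321.9108701   57.22731337] [305.73333855 155.380456  ]
[321.77961248 -15.16021215] [335.17612359 176.26167464]
```

View pics/s13.png

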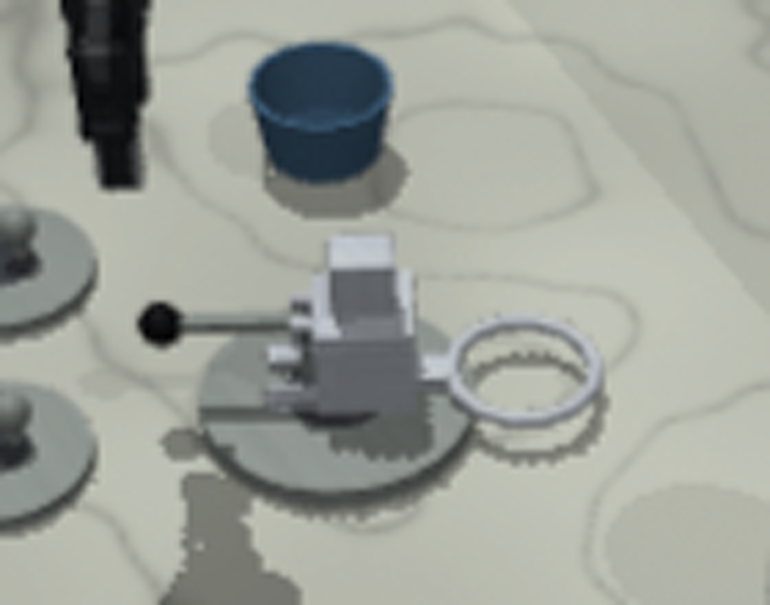

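View pics/w13.png

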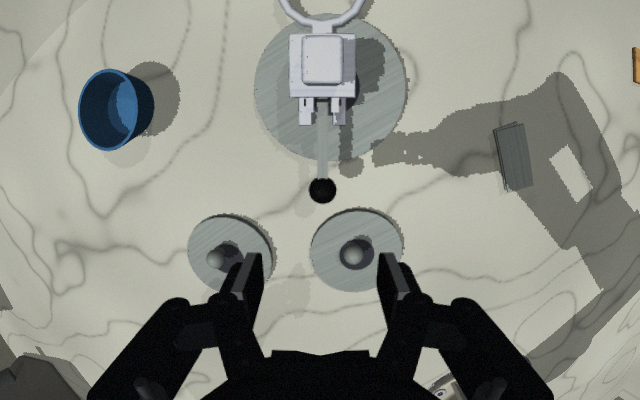

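The side view shows the knob at (269.1,168.9) against (269.4,169.0) predicted for 0 rad. The coupler is flat, nothing else has moved, and the arm is clear.

Run:
```python
from h import *
print(r.sign_off()); st()
```

```text
the job is handed in; nothing more can be done
None
the job is handed in; nothing more can be done
```

The ramekin ring is on the 148 mm mount and locked. I raised the handle to its stop, lowered the coupler over the off-centre ball, seated the skirt on the plate, pressed the handle down and let go. The job took about 21 s of the 72 s.

- **Seating:** the tool stopped at 74.2 mm, against 74.2 mm expected for the underside on the plate. The block and ring matched their predicted pixels to about 1 px.
- **Handle:** the knob's position in the side view fits 0 rad to within half a pixel.
- **Forces:** the seating push reached about 15 N, right at the limit you gave. The handle press reached about 10 N.
- **Bystanders:** the ramekin and clip looked unmoved in the last pictures. The canister was out of the last pictures and only the edge of the paddle was in view, but the arm never went near either.
- **Disagreement:** the fixed cameras and the wrist camera put the ball about 2 mm apart. I aimed between them, and the ball went in without jamming.

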